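# Register the amber filter disc of a photometer stage

## Robot

A 6-joint arm with a two-finger parallel gripper is mounted at the origin on the work surface. World frame = base frame: x ahead of the robot, y to its left, z up, the work surface at z = 0. Lengths are in m, angles in rad, forces in N, time in s.
With the tool pointing down it reaches from about 0.25 to 0.775 m from the base axis. Payload 8.9 kg.
Tool frame: the origin (TCP) lies between the finger pads; the fingertips stand 11 mm ahead of it and the grasp point (between the pads) lies 8 mm behind it; z points along the fingers, y is the direction in which the jaws open and shut (so a half turn about z gives the same grasp; the last joint's range is limited). The gripper opens to 85 mm and grips with 20 to 120 N. Pads are 22 mm wide; open, the fingers measure 114 mm over their backs; the gripper's body (76 mm by 85 mm) begins 54 mm behind the grasp point. The pads swing forward as they close: fully open they stand 13 mm farther back than shut.
Start: joints at [-1.309, 0.291, -0.153, 1.127, 0, 1.431], TCP at [0.205, -0.483, 0.202] pointing down, gripper open.
Joint ranges: [-2.52, 2.52], [-0.91, 1.74], [-1.3, 1.37], [-1.96, 2.02], [-1.52, 1.47], [-3.14, 3.14]. Speed limits (rad/s): [2.22, 2.22, 2.79, 3.14, 3.14, 3.14].

## Interface

Orientations are given as a unit quaternion [w, x, y, z].
In Python, from rig import ctrl gives the robot as it stands.
- The arm moves only by the shell command python3 -m inch 'ROWS' [FORCE]. ROWS is JSON, a list of rows, each an object of numbers: "rx", "ry", "rz": the turn, a rotation vector about the tool's x, y, z in degrees; "dx", "dy", "dz": the shift along the tool's x, y, z in mm; "fingers": the closure in counts, from 0 (fully open) to 255 (shut). A call has 1 to 10 rows; each row is the pose to reach, as a shift and turn from the pose commanded when the call began, along the tool's axes at that moment; what a row does not reach only later rows make up. A row lasts 1/10 s, in which the tool goes at most 50 mm and 8.59 degrees, less where a joint would pass 70% of its speed; a pose out of reach is approached as far as the arm can. A call with a gripper value outside its range is refused whole. The fingers move at their own pace and stop on an object; FORCE is the grip in N (left out, the last holds). Time passes only in rows, so rows that repeat a pose let the fingers close. It gives the time, the measured TCP pose, the force and the opening at its end, in the units of the state.
- ctrl.get_state(): the state, without advancing time (a new reading comes with each control period).
- ctrl.camera(name): name is "scene" or "side" or "wrist"; returns the picture (420x560x3 uint8, blue, green, red); there is no depth.
- ctrl.camera_info(name): a dict with "camera_matrix" (3x3 intrinsics, pixels), "world_to_cam" (4x4, takes a point from world to camera coordinates). Camera axes: x right, y up, looking along -z (the intrinsics and any distortion apply to the point x, -y, -z); pixel columns grow to the right and rows downward; lengths in m; the calibration is good to about 2 mm. A picture is of the moment at which its call begins: read the wrist's pose just before it. camera_info takes no time and is no camera call; for the wrist camera it gives the pose at the moment of the call.
- ctrl.sign_off(): hands the job in, once; it reports no verdict.
Trained networks look in the newest picture that a camera, given by its name, has taken for a name from the list of things; names that differ only in an ending like _2 or _b are one class to them, and where a whole thing is asked for, a point or a joint stands for the part that bears it (a point fixed in the world has none). Each returns a list of dicts, best first, with "p" (0 to 1); they miss things now and then, are a little off and sometimes report something else, mostly with a low value. They report only what shows in the picture. A call takes as long as a camera call. They do not tell look-alikes from the thing itself.
- ctrl.masks_of(camera, label): "region" (420x560 bool, what is visible of it) and "extent" ([left, top, right, bottom] in pixels, round what is visible of it).
The state is a dict: "t": time; "joint_pos": joint angles; "joint_vel": joint speeds; "effort": joint torques, N m; "ee_pos": TCP position; "tool_rot": TCP orientation; "contact_force": force on the tool from outside, world axes, zero at the start; "wrist_torque": the same for the moment, N m; "opening": opening from 0.0 (shut) to 1.0 (fully open).
Only numpy, scipy, OpenCV 4.12 (cv2) and the standard library are available. Lean on these libraries where they do the work, as an engineer would, in place of code of your own. Each camera call takes 0.05 s, during which the arm holds its last target. There are 200 camera calls.

## Task

Two photometer filter stages stand on the lab bench, each with a coloured disc on a pivot. With a fingertip on its black peg, turn the amber disc until its flat edge lies flush along the steel alignment bar of its stage, then take the hand away. Do not turn the blue disc.

Things in the scene. Friction and masses are not known exactly. Their poses are not given: they have to be found in the camera images.
- amber_disc (a joint): Turn of the orange-amber disc (120 mm across, 8 mm thick; its one straight flat, marked by a white line, is 47 mm from its centre, 74 mm long) on its central fixed upright pivot, stops at +-2.6 rad. Positive anticlockwise from above; 0: flat along the bar. Starts at 1.0 to 2.2: turn it clockwise. Takes 1 to 2 N at the peg, stays where left, 4 N pushes it past 0.
- amber_peg (a point): Centre (half-way up) of the upright black peg on the amber disc, 42 mm from the pivot, on the side opposite the flat. 14 mm in diameter, 32 mm high, foot on the disc's top face 22 mm above the bench, top 54 mm above the bench.
- amber_stage: Grey plate 180 x 150 mm, fixed; origin on the bench under the pivot. Own +x points from the pivot square to the steel bar (120 mm long, top 29 mm above the bench), sprung against the disc: its face is 60 mm from the pivot on the round rim, 47 mm on the flat. Behind it, at 93 to 107 mm, a block 38 mm high. With the disc at angle q the peg is at angle pi + q about the pivot, from own +x.
- blue_peg (a point): Centre of the same black peg on the blue disc of the other, like stage, which must not be turned. The two stages stand side by side, either colour on either side.
There are look-alikes about, which are no part of the job. Leave any pink or yellow look-alike of the amber_stage alone.

How it is judged:
At the end, for the whole second after the job is handed in: The amber disc is at rest with its flat within 10 degrees of parallel to its bar, and the blue disc is as it was (its peg within 8 mm of its start) (value of joint amber_disc between -0.175 and 0.175 rad and velocity of joint amber_disc between -0.05 and 0.05 rad/s and distance of blue_peg from where it was at the start of the episode below 0.008 m); the robot touches nothing.
It fails at once if the blue disc was turned (its peg moved by more than 8 mm) (distance of blue_peg from where it was at the start of the episode above 0.008 m).
It also fails if it takes over 32 s, if anything falls off the work surface, if the arm or the gripper's body presses on something with over 40 N, if the wrist force passes 120 N, or if a joint passes its speed limit or range.

## Working session

There is one attempt and no reset: what is moved stays moved. The work goes in short steps, Python scripts to look and compute and a shell command to move; the robot and the scene stay as the last step left them, time stands still between calls to the robot, and variables do not carry over. Pictures are saved under pics/ and viewed, about 8 in all and at most 12, crops included, and the job is handed in when it is done.

```bash
ls; mkdir -p pics; python3 - <<'E'
from rig import ctrl
import cv2,numpy as np
a=ctrl.camera("scene");b=ctrl.camera("side")
cv2.imwrite("pics/1.png",a);cv2.imwrite("pics/2.png",b)
print({k:np.round(v,3).tolist() if not isinstance(v,str) else v for k,v in ctrl.get_state().items()})
for c in("scene","side","wrist"):print(ctrl.camera_info(c))
E
```

```text
pics
{'t': 0.1, 'joint_pos': [-1.309, 0.291, -0.154, 1.127, -0.0, 1.431], 'joint_vel': [-0.0, -0.0, 0.001, 0.0, -0.0, -0.0], 'effort': [0.001, -53.798, 33.192, 0.009, -0.0, -0.0], 'ee_pos': [0.205, -0.483, 0.202], 'tool_rot': [-0.001, 0.98, 0.199, -0.0], 'contact_force': [0.264, -0.455, 0.603], 'wrist_torque': [-0.019, 0.035, 0.045], 'opening': 1.002}
{'camera_matrix': array([[445.33464436,   0.        , 267.54767744],
       [  0.        , 445.33464436, 214.90493983],
       [  0.        ,   0.        ,   1.        ]]), 'world_to_cam': array([[ 0.72466309,  0.68910094,  0.00181512, -0.40065871],
       [-0.42757428,  0.44757114,  0.78540455,  0.15335386],
       [ 0.54041062, -0.56992979,  0.61898012, -1.26601766],
       [ 0.        ,  0.        ,  0.        ,  1.        ]])}
{'camera_matrix': array([[432.76487939,   0.        , 274.54634061],
       [  0.        , 432.76487939, 209.35568975],
       [  0.        ,   0.        ,   1.        ]]), 'world_to_cam': array([[ 0.96799965, -0.24970402,  0.02499173, -0.52523895],
       [ 0.10452246,  0.49171066,  0.86446266, -0.13404584],
       [-0.2281485 , -0.83418735,  0.50207542, -0.77990565],
       [ 0.        ,  0.        ,  0.        ,  1.        ]])}
{'camera_matrix': array([[297.76916888,   0.        , 275.68660228],
       [  0.        , 297.76916888, 207.18894687],
       [  0.        ,   0.        ,   1.        ]]), 'world_to_cam': array([[ 3.90904008e-01, -9.20431262e-01, -5.90979821e-04,
        -5.24109398e-01],
       [ 8.69799674e-01,  3.69610811e-01, -3.26858341e-01,
         4.25678554e-02],
       [ 3.01069068e-01,  1.27256202e-01,  9.45073159e-01,
        -3.80758916e-01],
       [ 0.00000000e+00,  0.00000000e+00,  0.00000000e+00,
         1.00000000e+00]])}
```

View pics/1.png

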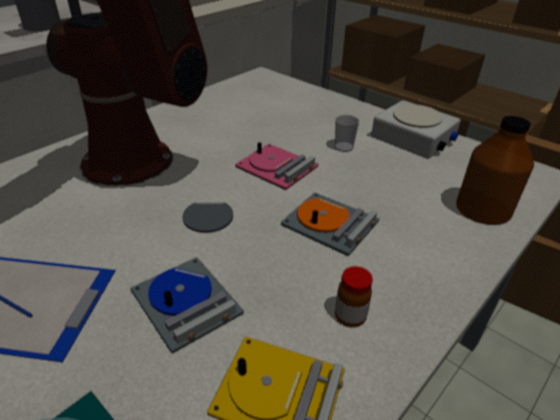

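View pics/2.png

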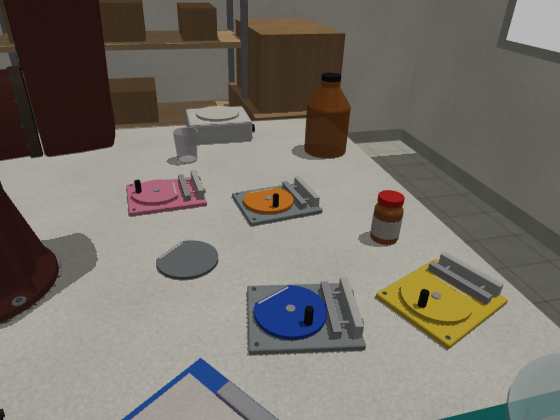

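The scene view shows four look-alikes: orange disc on a grey plate at (323,217), blue on grey at (180,292), pink at (270,160) and yellow at (265,382). I choose the orange disc on the grey plate and check it in a close crop from both cameras.

```bash
python3 - <<'E'
import cv2,numpy as np
a=cv2.imread("pics/1.png")[185:260,275:385];b=cv2.imread("pics/2.png")[170:230,225:330]
A=cv2.resize(a,None,fx=7,fy=7,interpolation=cv2.INTER_CUBIC)[:,:770]
B=cv2.resize(b,None,fx=7,fy=7,interpolation=cv2.INTER_CUBIC)
def grid(I,x0,y0):
  for x in range((x0+9)//10*10,x0+I.shape[1]//7,10):
    cv2.line(I,((x-x0)*7,0),((x-x0)*7,8),(0,255,0),1);cv2.putText(I,str(x),((x-x0)*7,20),0,.4,(0,255,0),1)
  for y in range((y0+9)//10*10,y0+I.shape[0]//7,10):
    cv2.line(I,(0,(y-y0)*7),(8,(y-y0)*7),(0,255,0),1);cv2.putText(I,str(y),(10,(y-y0)*7+4),0,.4,(0,255,0),1)
A=cv2.convertScaleAbs(A,alpha=1.6);grid(A,275,185);B=cv2.convertScaleAbs(B,alpha=1.4);grid(B,225,170)
cv2.imwrite("pics/3.png",A);cv2.imwrite("pics/4.png",B)
E
```

```text
(no output)
```

View pics/3.png

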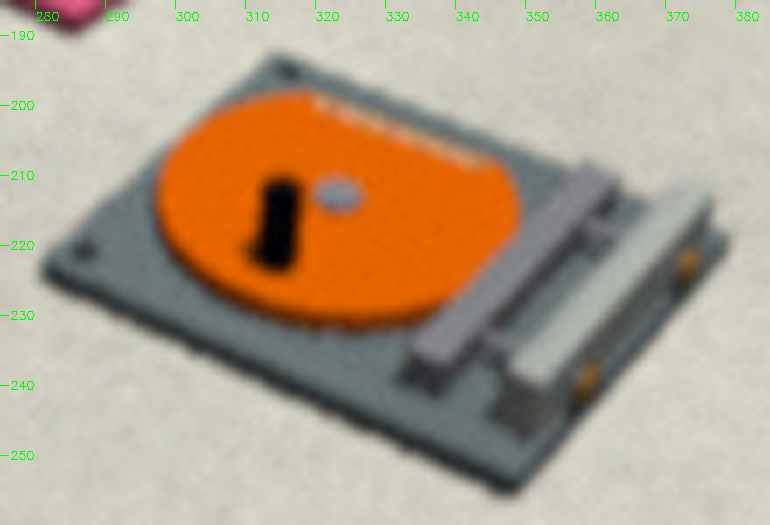

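View pics/4.png

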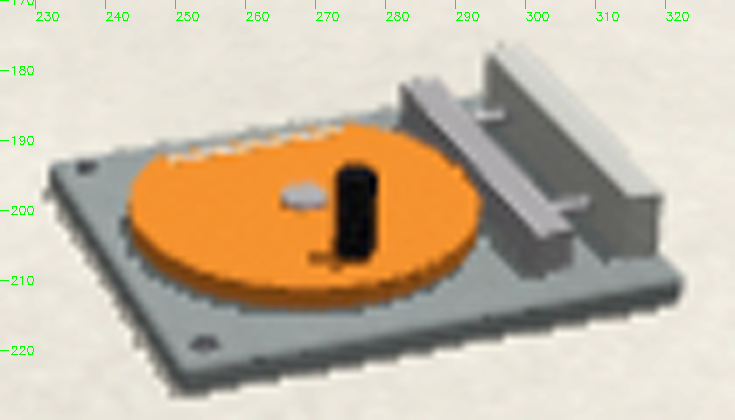

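The close crop confirms an orange disc on a grey plate, with the pivot at scene (323,213), the peg top at (315,212) and the bar from (336,235) to (360,210). The disc's white flat is clearly not on the bar. I fit the pose from both views.

```bash
cat > h.py <<'E'
from rig import ctrl
import cv2,numpy as np
from scipy.spatial.transform import Rotation as R
def proj(ci,P):
    P=np.atleast_2d(P);c=P@ci["world_to_cam"][:3,:3].T+ci["world_to_cam"][:3,3]
    c=c*[1,-1,-1];u=c@ci["camera_matrix"].T;return u[:,:2]/u[:,2:]
def ray(ci,uv,z):
    M=ci["world_to_cam"];d=np.linalg.inv(ci["camera_matrix"])@[*uv,1]*[1,-1,-1]
    o=-M[:3,:3].T@M[:3,3];d=M[:3,:3].T@d;return o+d*(z-o[2])/d[2]
def tool(T):  # world displacement to tool axes (mm)
    s=ctrl.get_state();q=s["tool_rot"];r=R.from_quat([q[1],q[2],q[3],q[0]])
    return np.round(r.inv().apply(np.array(T)-s["ee_pos"])*1000,1)
E
python3 - <<'E'
from h import *
from scipy.optimize import least_squares
S,D=ctrl.camera_info("scene"),ctrl.camera_info("side")
def model(p):
    x,y,a,q=p[:4]
    L=lambda pts:np.array([[x+np.cos(a)*u-np.sin(a)*v,y+np.sin(a)*u+np.cos(a)*v,z] for u,v,z in pts])
    def pol(r,t,z):return (r*np.cos(t),r*np.sin(t),z)
    f=[(47*np.cos(q)-s*np.sin(q),47*np.sin(q)+s*np.cos(q),.022) for s in(-37,37)]
    f=[(u/1e3,v/1e3,z) for u,v,z in f]
    return L([(0,0,.024),pol(.042,np.pi+q,.054),pol(.042,np.pi+q,.022),f[0],f[1]]),L([(.066,-.06,.029),(.066,.06,.029)])
so=np.array([[323.4,212.6],[315.1,211.6],[314.9,222.4]]);sd=np.array([[268.3,198],[276,194.9],[275.7,206]])
fs=np.array([[344.3,208.3],[320.7,199.7]]);fd=np.array([[273.6,188.3],[249.3,192.9]])
bs=np.array([[336.1,235],[360.4,209.6]]);bd=np.array([[303.3,202.1],[285.3,182.1]])
def res(p):
    A,B=model(p);return np.r_[(proj(S,A)-np.r_[so,fs]).ravel(),(proj(D,A)-np.r_[sd,fd]).ravel(),(proj(S,B)-bs).ravel(),(proj(D,B)-bd).ravel()]
p0=ray(S,so[0],.024);best=min((least_squares(res,[p0[0],p0[1],a,q]) for a in np.arange(0,6.3,.8) for q in(1.,1.6,2.2)),key=lambda r:r.cost)
print(best.x,best.cost,np.round(res(best.x),1));print(np.round(np.r_[model(best.x)],3) if 0 else [m.round(3).tolist() for m in model(best.x)])
print("blue peg",ray(S,(168,293),.054),ray(D,(309,309),.054))
E
```

```text
[0.57073657 0.16920646 0.12121946 1.61214153] 14.384670802945282 [-0.3  0.6 -0.   0.6 -0.8  0.9  2.   0.9 -1.8 -0.9  0.2 -1.  -0.  -1.2
 -0.1 -0.1  1.1 -1.4 -2.1 -1.1 -1.   1.3  0.4 -0.3  0.8  0.3 -0.9 -1.4]
[[[0.571, 0.169, 0.024], [0.578, 0.128, 0.054], [0.578, 0.128, 0.022], [0.6, 0.222, 0.022], [0.527, 0.21, 0.022]], [[0.644, 0.118, 0.029], [0.629, 0.237, 0.029]]]
blue peg [ 0.53464375 -0.24227528  0.054     ] [ 0.53213623 -0.24794458  0.054     ]
```

The fit puts the amber pivot at (0.571, 0.169), yaw 0.12, q≈1.61. The peg is at (0.578, 0.128) and should finish at about (0.529, 0.164). I'll push with shut fingers, tool x along the mean push direction (143° in world), starting from (0.604, 0.108).

```bash
python3 - <<'E'
from h import *
print(tool([.604,.108,.14]),ray(ctrl.camera_info("scene"),(352,318),0),ray(ctrl.camera_info("scene"),(490,205),0))
E
```

```text
[ 598.2 -388.3   62.3] [ 7.87932901e-01 -1.89175064e-02 -1.11022302e-16] [0.83233026 0.50743996 0.        ]
```

```bash
python3 -m inch '[{"dx":40,"dy":-26,"rz":-8,"fingers":255},{"dx":80,"dy":-52,"rz":-16,"fingers":255},{"dx":120,"dy":-78,"rz":-24,"fingers":255},{"dx":160,"dy":-104,"rz":-32,"fingers":255},{"dx":200,"dy":-130,"rz":-40,"fingers":255},{"dx":240,"dy":-156,"rz":-48,"fingers":255},{"dx":280,"dy":-182,"rz":-56,"fingers":255},{"dx":320,"dy":-208,"rz":-64,"fingers":255},{"dx":360,"dy":-234,"rz":-72,"fingers":255},{"dx":400,"dy":-260,"rz":-80,"fingers":255}]' 40; python3 - <<'E'
from h import *
print(tool([.604,.108,.14]),ctrl.get_state()["joint_pos"])
E
```

```text
[ 598.2 -388.3   62.3] [-1.30932293e+00  2.91258597e-01 -1.54022690e-01  1.12667553e+00
 -2.81214379e-05  1.43148196e+00]invalid input at $[0]: expected keys rx, ry, rz, dx, dy, dz, fingers
```

```bash
python3 -m inch '[{"rx":0,"ry":0,"rz":-8,"dx":40,"dy":-26,"dz":0,"fingers":255},{"rx":0,"ry":0,"rz":-16,"dx":80,"dy":-52,"dz":0,"fingers":255},{"rx":0,"ry":0,"rz":-24,"dx":120,"dy":-78,"dz":0,"fingers":255},{"rx":0,"ry":0,"rz":-32,"dx":160,"dy":-104,"dz":0,"fingers":255},{"rx":0,"ry":0,"rz":-40,"dx":200,"dy":-130,"dz":0,"fingers":255},{"rx":0,"ry":0,"rz":-48,"dx":240,"dy":-156,"dz":0,"fingers":255},{"rx":0,"ry":0,"rz":-56,"dx":280,"dy":-182,"dz":0,"fingers":255},{"rx":0,"ry":0,"rz":-64,"dx":320,"dy":-208,"dz":0,"fingers":255},{"rx":0,"ry":0,"rz":-72,"dx":360,"dy":-234,"dz":0,"fingers":255},{"rx":0,"ry":0,"rz":-80,"dx":400,"dy":-260,"dz":0,"fingers":255}]' 40; python3 - <<'E'
from h import *
print(tool([.604,.108,.14]),ctrl.get_state()["joint_pos"])
E
```

```text
t: 1.1
ee_pos: [0.4723, -0.086, 0.2022]
tool_rot: [-0.0, 0.62, 0.784, -0.0]
contact_force: [0.5, -0.9, -0.3]
opening: -0.001
[158.5 172.8  62.2] [-3.32479285e-01  2.05755150e-01 -2.67181703e-01  1.09795658e+00
 -6.84940072e-05  1.00627404e+00]
```

```bash
python3 -m inch '[{"rx":0,"ry":0,"rz":-8,"dx":26,"dy":29,"dz":8,"fingers":255},{"rx":0,"ry":0,"rz":-16,"dx":53,"dy":58,"dz":16,"fingers":255},{"rx":0,"ry":0,"rz":-24,"dx":80,"dy":86,"dz":25,"fingers":255},{"rx":0,"ry":0,"rz":-32,"dx":106,"dy":115,"dz":35,"fingers":255},{"rx":0,"ry":0,"rz":-40,"dx":132,"dy":144,"dz":45,"fingers":255},{"rx":0,"ry":0,"rz":-40,"dx":158,"dy":172,"dz":62,"fingers":255},{"rx":0,"ry":0,"rz":-40,"dx":158,"dy":172,"dz":62,"fingers":255},{"rx":0,"ry":0,"rz":-40,"dx":158,"dy":172,"dz":62,"fingers":255}]'; python3 - <<'E'
from h import *
print(tool([.604,.108,.047]),ctrl.get_state()["joint_pos"])
I=ctrl.camera("wrist");ci=ctrl.camera_info("wrist")
for P in ([.571,.169,.024],[.578,.128,.054],[.578,.128,.022]):
    u=proj(ci,P)[0];print(u);cv2.circle(I,tuple(int(round(v)) for v in u),3,(0,255,0),1)
cv2.imwrite("pics/5.png",I)
E
```

```text
t: 1.9
ee_pos: [0.6032, 0.1052, 0.1392]
tool_rot: [-0.001, 0.317, 0.948, -0.001]
contact_force: [0.4, -0.4, -1.3]
opening: -0.002
[ 0.9  2.9 92.2] [ 5.34357834e-02  4.96532301e-01 -9.60812618e-03  1.06687537e+00
 -2.15936598e-04  6.98527524e-01]
[309.72129624 126.88577809]
[279.35768196 165.13856932]
[279.03860632 158.82645552]
```

View pics/5.png

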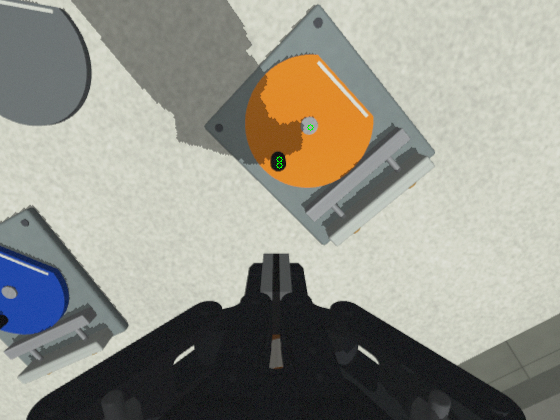

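The wrist view agrees with the fit. The predicted pivot lands on (310,127) and the peg on (279,162), directly ahead along tool x. I descend and compute the push path.

```bash
python3 -m inch '[{"rx":0,"ry":0,"rz":0,"dx":0,"dy":2,"dz":30,"fingers":255},{"rx":0,"ry":0,"rz":0,"dx":0,"dy":2,"dz":60,"fingers":255},{"rx":0,"ry":0,"rz":0,"dx":0,"dy":2,"dz":80,"fingers":255},{"rx":0,"ry":0,"rz":0,"dx":0,"dy":2,"dz":92,"fingers":255},{"rx":0,"ry":0,"rz":0,"dx":0,"dy":2,"dz":92,"fingers":255},{"rx":0,"ry":0,"rz":0,"dx":0,"dy":2,"dz":92,"fingers":255}]'; python3 - <<'E'
from h import *
n=np.array([-.799,.602])
for q in (1.61,1.4,1.2,1,.8,.6,.4,.2,.1,0):
    th=np.pi+.121+q;F=np.array([.571,.169])+.042*np.array([np.cos(th),np.sin(th)])-.018*n
    print(q,F.round(4),tool([*F,.047]))
E
```

```text
t: 2.55
ee_pos: [0.6056, 0.1058, 0.0494]
tool_rot: [0.001, 0.318, 0.948, 0.0]
contact_force: [-1.3, 0.2, -0.2]
opening: -0.001
1.61 [0.5921 0.1167] [17.4  0.6  2.4]
1.4 [0.5833 0.1162] [24.1 -5.1  2.4]
1.2 [0.575  0.1175] [31.5 -9.1  2.4]
1 [0.5671 0.1203] [ 39.5 -11.6   2.4]
0.8 [0.56   0.1247] [ 47.8 -12.4   2.4]
0.6 [0.5538 0.1304] [ 56.2 -11.5   2.4]
0.4 [0.549  0.1373] [64.2 -9.   2.4]
0.2 [0.5455 0.1449] [71.5 -5.   2.4]
0.1 [0.5444 0.149 ] [74.9 -2.4  2.4]
0 [0.5437 0.1531] [77.9  0.4  2.4]
```

```bash
python3 -m inch '[{"rx":0,"ry":0,"rz":0,"dx":9,"dy":0,"dz":1,"fingers":255},{"rx":0,"ry":0,"rz":0,"dx":17,"dy":0,"dz":2,"fingers":255},{"rx":0,"ry":0,"rz":0,"dx":24,"dy":-5,"dz":2,"fingers":255},{"rx":0,"ry":0,"rz":0,"dx":31,"dy":-9,"dz":2,"fingers":255},{"rx":0,"ry":0,"rz":0,"dx":39,"dy":-12,"dz":2,"fingers":255},{"rx":0,"ry":0,"rz":0,"dx":48,"dy":-12,"dz":2,"fingers":255},{"rx":0,"ry":0,"rz":0,"dx":56,"dy":-11,"dz":2,"fingers":255},{"rx":0,"ry":0,"rz":0,"dx":56,"dy":-11,"dz":2,"fingers":255}]'; python3 - <<'E'
from h import *
for q in (.6,.4,.2,.1,0):
    th=np.pi+.121+q;F=np.array([.571,.169])+.042*np.array([np.cos(th),np.sin(th)])-.018*np.array([-.799,.602])
    print(q,tool([*F,.047]))
I=ctrl.camera("wrist");J=ctrl.camera("scene")[170:270,260:400];K=ctrl.camera("side")[150:250,210:350]
cv2.imwrite("pics/6.png",np.vstack([cv2.resize(I[0:300],(560,300)),np.hstack([cv2.resize(J,(280,200)),cv2.resize(K,(280,200))])]))
E
```

```text
t: 3.35
ee_pos: [0.5528, 0.132, 0.0464]
tool_rot: [-0.0, 0.317, 0.948, 0.0]
contact_force: [-0.9, -0.3, -0.0]
opening: -0.0
0.6 [-1.7 -0.7 -0.6]
0.4 [ 6.3  1.9 -0.6]
0.2 [13.6  5.9 -0.6]
0.1 [16.9  8.5 -0.6]
0 [20.  11.3 -0.6]
```

View pics/6.png

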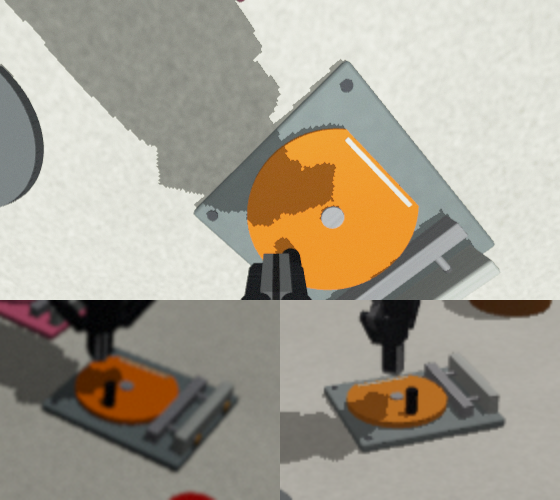

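The disc has not moved: its flat is unchanged and the peg shows at crop (110,395), while the finger stands past the peg. I check where the fingertip really is relative to the peg.

```bash
python3 - <<'E'
from h import *
s=ctrl.get_state();p=s["ee_pos"];print(p)
out=[]
for c,(x0,y0,x1,y1) in (("scene",(280,160,380,260)),("side",(225,130,325,230))):
    I=ctrl.camera(c);ci=ctrl.camera_info(c);C=cv2.resize(I[y0:y1,x0:x1],(400,400),interpolation=cv2.INTER_CUBIC)
    C=cv2.convertScaleAbs(C,alpha=1.7)
    for P,col in ((p,(0,255,0)),(p-[0,0,.011],(255,255,0)),(p-[0,0,p[2]-.022],(255,0,255)),([.578,.128,.054],(0,0,255)),([.578,.128,.022],(0,0,255))):
        u=(proj(ci,P)[0]-[x0,y0])*4+2;cv2.circle(C,tuple(u.round().astype(int).tolist()),3,col,-1)
    out.append(C)
cv2.imwrite("pics/7.png",np.hstack(out))
E
```

```text
[0.55409826 0.13122165 0.04638017]
```

View pics/7.png

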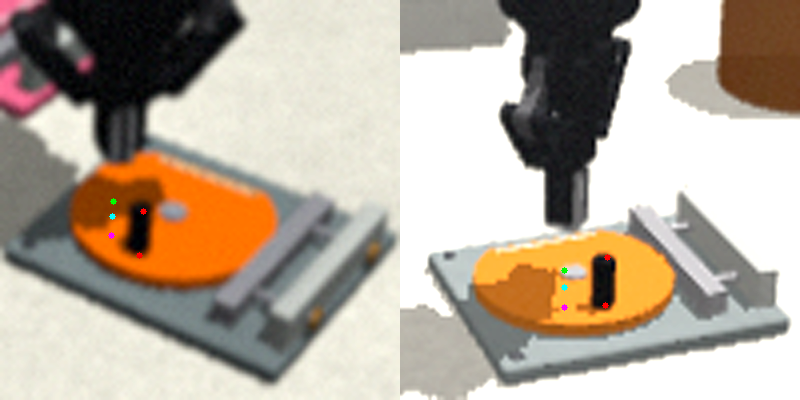

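The fingertip in both views stands about 16 px above its projected place, which is roughly 40 mm too high, so it passed over the peg. I check against the wrist picture whether the reported height or the finger length is off.

```bash
python3 - <<'E'
from h import *
ci=ctrl.camera_info("wrist");print(proj(ci,[[.571,.169,.024],[.571,.169,.054]]))
s=ctrl.get_state();print(s["ee_pos"],s["joint_pos"],s["opening"],s["contact_force"])
M=ci["world_to_cam"];print(-M[:3,:3].T@M[:3,3])
I=ctrl.camera("wrist");m=(cv2.inRange(cv2.cvtColor(I,cv2.COLOR_BGR2HSV),(8,150,60),(22,255,255)))
print(np.argwhere(m).min(0),np.argwhere(m).max(0))
# observed plate holes/pivot vs camera height
for dz in (0,.02,.04):
    N=dict(ci);N["world_to_cam"]=M.copy();N["world_to_cam"][:3,3]-=M[:3,:3]@[0,0,dz]
    print(dz,proj(N,[.571,.169,.024]))
    P=[[.571+np.cos(.121)*u-np.sin(.121)*v,.169+np.sin(.121)*u+np.cos(.121)*v,.012] for u,v in((-.07,.075),(-.07,-.075),(.11,.075))];print(proj(N,P))
E
```

```text
[[332.933569   218.18062989]
 [341.94126197 236.18017649]]
[0.55410294 0.13106047 0.04630444] [ 1.03918822e-01  5.04111535e-01 -2.66399170e-01  8.00022176e-01
 -6.99701474e-05  7.50443750e-01] -3.382635727940035e-05 [-0.02465083 -0.80575189 -0.29036398]
[0.48705986 0.1824236  0.2179074 ]
[126 247] [287 418]
0 [[332.933569   218.18062989]]
[[348.50854468  57.90421839]
 [190.82055556 214.31326242]
 [498.17545618 245.70282714]]
0.02 [[328.18036315 208.68257636]]
[[341.80193923  62.18996382]
 [197.56281958 205.59711666]
 [481.15385828 234.87130766]]
0.04 [[324.15888068 200.64668289]]
[[336.22999365  65.7506236 ]
 [203.31531142 198.16051122]
 [466.55415392 225.58093533]]
```

```bash
python3 - <<'E'
from h import *
from scipy.optimize import least_squares
S,D,W=map(ctrl.camera_info,("scene","side","wrist"))
r=least_squares(lambda P:np.r_[(proj(S,P)[0]-[310,200]),(proj(D,P)[0]-[266.7,186.2])],[.55,.13,.05]);print(r.x,r.fun)
p=ctrl.get_state()["ee_pos"];print("wrist proj nominal tip",proj(W,p-[0,0,.011]),"short tip",proj(W,p+[0,0,.031]))
print("start",tool([.6052,.107,.047]))
E
```

```text
[0.55653085 0.13366606 0.07319312] [-0.03473004  0.28296432 -0.11785438 -0.26377955]
wrist proj nominal tip [[274.92240626 237.24371413]] short tip [[274.66731517 270.12763082]]
start [-55.3  11.6  -0.7]
```

Triangulated, the actual shut fingertip is at z≈0.073, about 38 mm higher than stated, while xy agrees. Nothing was touched. I back out at this height and come down about 34 mm in small steps, watching the force.

```bash
python3 -m inch '[{"rx":0,"ry":0,"rz":0,"dx":-28,"dy":6,"dz":0,"fingers":255},{"rx":0,"ry":0,"rz":0,"dx":-57,"dy":11,"dz":0,"fingers":255},{"rx":0,"ry":0,"rz":0,"dx":-57,"dy":11,"dz":0,"fingers":255},{"rx":0,"ry":0,"rz":0,"dx":-57,"dy":11,"dz":8,"fingers":255},{"rx":0,"ry":0,"rz":0,"dx":-57,"dy":11,"dz":16,"fingers":255},{"rx":0,"ry":0,"rz":0,"dx":-57,"dy":11,"dz":22,"fingers":255},{"rx":0,"ry":0,"rz":0,"dx":-57,"dy":11,"dz":28,"fingers":255},{"rx":0,"ry":0,"rz":0,"dx":-57,"dy":11,"dz":34,"fingers":255},{"rx":0,"ry":0,"rz":0,"dx":-57,"dy":11,"dz":34,"fingers":255},{"rx":0,"ry":0,"rz":0,"dx":-57,"dy":11,"dz":34,"fingers":255}]'; python3 - <<'E'
from h import *
p=ctrl.get_state()["ee_pos"];print(p)
out=[]
for c,(x0,y0,x1,y1) in (("scene",(280,160,380,260)),("side",(225,130,325,230))):
    I=ctrl.camera(c);ci=ctrl.camera_info(c);C=cv2.resize(I[y0:y1,x0:x1],(400,400),interpolation=cv2.INTER_CUBIC)
    C=cv2.convertScaleAbs(C,alpha=1.7)
    for P,col in ((p,(0,255,0)),(p+[0,0,.027],(255,255,0)),([.578,.128,.054],(0,0,255)),([.578,.128,.022],(0,0,255))):
        u=(proj(ci,P)[0]-[x0,y0])*4+2;cv2.circle(C,tuple(u.round().astype(int).tolist()),3,col,-1)
    out.append(C)
cv2.imwrite("pics/8.png",np.hstack(out))
for q in (1.61,1.4,1.2,1,.8,.6,.4,.2,.1,0):
    th=np.pi+.121+q;F=np.array([.571,.169])+.042*np.array([np.cos(th),np.sin(th)])-.018*np.array([-.799,.602])
    print(q,tool([*F,p[2]]))
E
```

```text
t: 4.65
ee_pos: [0.6058, 0.1057, 0.0123]
tool_rot: [-0.0, 0.318, 0.948, -0.0]
contact_force: [-0.2, -0.4, 0.1]
opening: -0.004
[0.60576809 0.10568212 0.01226341]
1.61 [17.9  0.4  0.4]
1.4 [24.6 -5.3  0.3]
1.2 [32.  -9.3  0.3]
1 [ 40.  -11.8   0.3]
0.8 [ 48.3 -12.6   0.3]
0.6 [ 56.7 -11.7   0.3]
0.4 [64.7 -9.2  0.3]
0.2 [72.  -5.2  0.3]
0.1 [75.4 -2.6  0.3]
0 [78.4  0.3  0.3]
```

View pics/8.png

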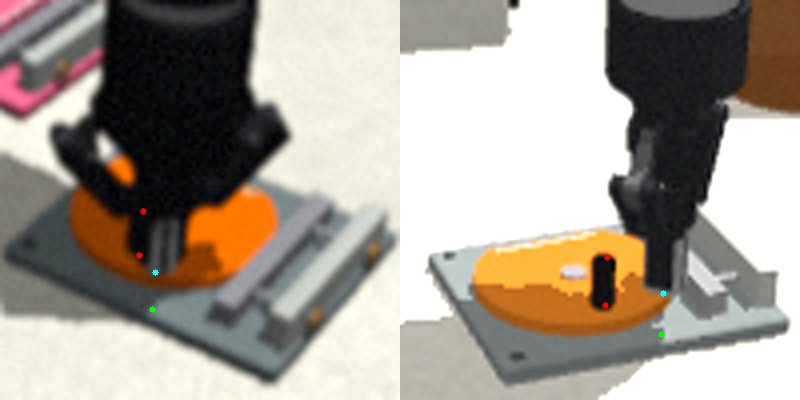

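In both views the fingertip (cyan, at side crop (663,293)) now stands at peg height beside the peg (603,280), clear of the bar. Now the first part of the push.

```bash
python3 -m inch '[{"rx":0,"ry":0,"rz":0,"dx":9,"dy":0,"dz":0,"fingers":255},{"rx":0,"ry":0,"rz":0,"dx":18,"dy":0,"dz":0,"fingers":255},{"rx":0,"ry":0,"rz":0,"dx":25,"dy":-5,"dz":0,"fingers":255},{"rx":0,"ry":0,"rz":0,"dx":32,"dy":-9,"dz":0,"fingers":255},{"rx":0,"ry":0,"rz":0,"dx":40,"dy":-12,"dz":0,"fingers":255},{"rx":0,"ry":0,"rz":0,"dx":48,"dy":-12,"dz":0,"fingers":255},{"rx":0,"ry":0,"rz":0,"dx":56,"dy":-11,"dz":0,"fingers":255},{"rx":0,"ry":0,"rz":0,"dx":56,"dy":-11,"dz":0,"fingers":255}]'; python3 - <<'E'
from h import *
p=ctrl.get_state()["ee_pos"]
for q in (.6,.4,.2,.1,0):
    th=np.pi+.121+q;F=np.array([.571,.169])+.042*np.array([np.cos(th),np.sin(th)])-.018*np.array([-.799,.602])
    print(q,tool([*F,p[2]]))
I=ctrl.camera("wrist")[:300];K=ctrl.camera("side")[130:230,225:325]
cv2.imwrite("pics/9.png",np.hstack([cv2.resize(I,(500,300)),cv2.resize(K,(300,300))]))
E
```

```text
t: 5.55
ee_pos: [0.5535, 0.131, 0.0126]
tool_rot: [-0.0, 0.317, 0.948, -0.0]
contact_force: [-0.4, -0.2, 0.3]
opening: 0.0
0.6 [-0.6 -0.2  0. ]
0.4 [ 7.4  2.3 -0. ]
0.2 [14.7  6.3 -0. ]
0.1 [18.   8.9 -0. ]
0 [21.1 11.8 -0. ]
```

View pics/9.png

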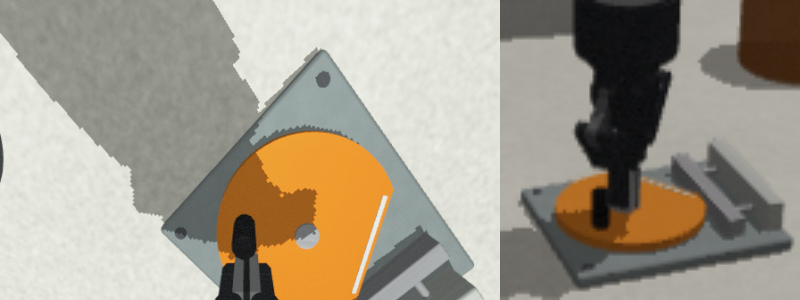

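The peg is being pushed and the disc turns; the flat now runs from wrist crop (385,195) to (356,292). I work out q from it and push on towards 0.1.

```bash
python3 - <<'E'
from h import *
ci=ctrl.camera_info("wrist")
a,b=(ray(ci,u,.022) for u in((431.2,195),(398.7,292)))
d=a-b;print("q",np.arctan2(d[1],d[0])-np.pi/2-.121)
E
python3 -m inch '[{"rx":0,"ry":0,"rz":0,"dx":4,"dy":1,"dz":0,"fingers":255},{"rx":0,"ry":0,"rz":0,"dx":8,"dy":3,"dz":0,"fingers":255},{"rx":0,"ry":0,"rz":0,"dx":12,"dy":5,"dz":0,"fingers":255},{"rx":0,"ry":0,"rz":0,"dx":15,"dy":6,"dz":0,"fingers":255},{"rx":0,"ry":0,"rz":0,"dx":18,"dy":9,"dz":0,"fingers":255},{"rx":0,"ry":0,"rz":0,"dx":18,"dy":9,"dz":0,"fingers":255}]'; python3 - <<'E'
from h import *
p=ctrl.get_state()["ee_pos"]
for q in (.1,0):
    th=np.pi+.121+q;F=np.array([.571,.169])+.042*np.array([np.cos(th),np.sin(th)])-.018*np.array([-.799,.602])
    print(q,tool([*F,p[2]]))
I=ctrl.camera("wrist");K=ctrl.camera("side")[130:230,225:325]
np.save("w.npy",ctrl.camera_info("wrist")["world_to_cam"])
cv2.imwrite("pics/10.png",np.hstack([I[:400],cv2.resize(K,(240,400))]))
E
```

```text
q 0.6551706902086818
t: 6.25
ee_pos: [0.5452, 0.1495, 0.0122]
tool_rot: [-0.0, 0.317, 0.948, 0.0]
contact_force: [0.3, -0.1, -0.9]
opening: 0.0
0.1 [ 0.3 -0.9  0. ]
0 [3.4 2.  0. ]
```

View pics/10.png

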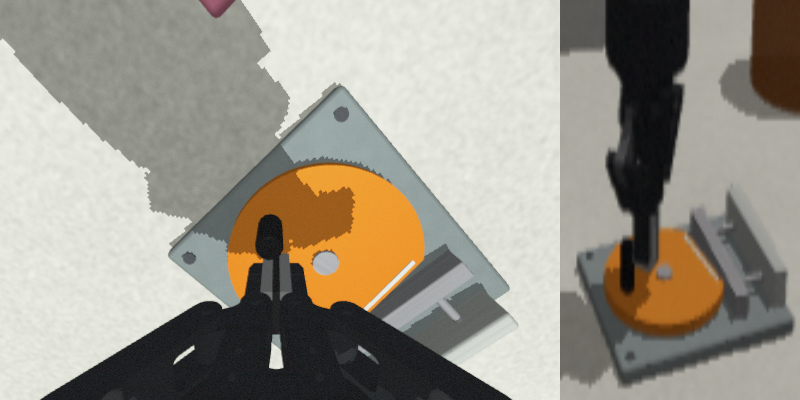

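The flat, from (414,263) to (367,308), is nearly along the bar, at about q≈0.15. A last small push, then back off and lift away.

```bash
python3 -m inch '[{"rx":0,"ry":0,"rz":0,"dx":2,"dy":1,"dz":0,"fingers":255},{"rx":0,"ry":0,"rz":0,"dx":4,"dy":2,"dz":0,"fingers":255},{"rx":0,"ry":0,"rz":0,"dx":4,"dy":2,"dz":0,"fingers":255},{"rx":0,"ry":0,"rz":0,"dx":-5,"dy":0,"dz":0,"fingers":255},{"rx":0,"ry":0,"rz":0,"dx":-10,"dy":0,"dz":0,"fingers":255},{"rx":0,"ry":0,"rz":0,"dx":-12,"dy":0,"dz":-20,"fingers":255},{"rx":0,"ry":0,"rz":0,"dx":-12,"dy":0,"dz":-60,"fingers":255},{"rx":0,"ry":0,"rz":0,"dx":-12,"dy":0,"dz":-100,"fingers":255},{"rx":0,"ry":0,"rz":0,"dx":-12,"dy":0,"dz":-140,"fingers":255},{"rx":0,"ry":0,"rz":0,"dx":-12,"dy":0,"dz":-140,"fingers":255}]'; python3 - <<'E'
from h import *
ci=ctrl.camera_info("wrist");I=ctrl.camera("wrist")
K=ctrl.camera("side");print(proj(ctrl.camera_info("side"),[.529,.164,.054]))
cv2.imwrite("pics/11.png",np.hstack([I[:400],cv2.resize(K[150:250,225:325],(240,400))]))
H=cv2.cvtColor(I,cv2.COLOR_BGR2HSV);o=cv2.inRange(H,(8,150,60),(22,255,255));print("orange",np.argwhere(o).min(0),np.argwhere(o).max(0))
np.save("w.npy",ci["world_to_cam"])
# blue disc: compare side pictures before and now
b=cv2.imread("pics/2.png")[280:350,245:365].astype(int);print("blue diff",np.abs(K[280:350,245:365]-b).mean(),np.abs(K[280:350,245:365]-b).max())
E
```

```text
t: 7.35
ee_pos: [0.559, 0.1413, 0.1578]
tool_rot: [0.004, 0.318, 0.948, 0.002]
contact_force: [0.5, -0.4, -0.2]
opening: -0.001
[[251.94236549 188.55122749]]
orange [  0 246] [360 358]
blue diff 1.779484126984127 11
```

View pics/11.png

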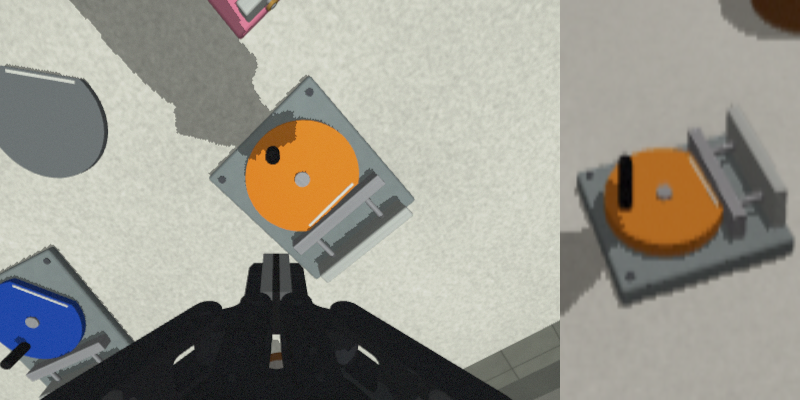

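The flat, from (309,226) to (353,184), lies along the bar, with a slight angle possible. The blue disc looks unchanged. I measure the angle from the line's pixels and the plate edges.

```bash
python3 - <<'E'
from h import *
ci=ctrl.camera_info("wrist");I=cv2.imread("pics/11.png")
c=I[170:240,295:365];g=c.min(2).astype(int)
# white line: bright in blue channel with orange neighbour
o=cv2.dilate(cv2.inRange(cv2.cvtColor(I,cv2.COLOR_BGR2HSV),(8,150,60),(22,255,255)),np.ones((7,7)))[170:240,295:365]
pts=np.argwhere((g>185)&(o>0))[:,::-1]+[295,170]
print(len(pts),pts.min(0),pts.max(0))
w=np.array([ray(ci,p,.022)[:2] for p in pts]);vx,vy,_,_=cv2.fitLine(w.astype(np.float32),cv2.DIST_HUBER,0,.01,.01).ravel()
fl=np.arctan(vy/vx)%np.pi
def ang(a,b,z):
    d=ray(ci,b,z)-ray(ci,a,z);return np.arctan2(d[1],d[0])%np.pi
# plate upper-right edge, lower-left edge... by Canny/LSD segments
L=cv2.createLineSegmentDetector().detect(cv2.cvtColor(I[:400,:560],cv2.COLOR_BGR2GRAY))[0][:,0]
for s in L:
    if np.hypot(s[2]-s[0],s[3]-s[1])>38 and 200<s[0]<420 and 60<s[1]<290: print(s.round(0),"dir-bar deg (mod 90)",np.degrees(((ang(s[:2],s[2:],.02)-.121+np.pi/4)%(np.pi/2))-np.pi/4).round(1))
print("flat dir -> q deg",np.degrees(fl-np.pi/2-.121))
a,b=ray(ci,(302,179.5),.024),ray(ci,(272.5,153),.054);print("pivot",a,"peg top",b,"q deg",np.degrees(np.arctan2(*(b-a)[1::-1])%(2*np.pi)-np.pi-.121))
E
```

```text
110 [310 184] [352 225]
[306. 230. 357. 183.] dir-bar deg (mod 90) 2.5
[229. 154. 305.  74.] dir-bar deg (mod 90) 0.7
[309.  74. 414. 197.] dir-bar deg (mod 90) 0.1
[406. 207. 317. 278.] dir-bar deg (mod 90) 0.2
[378. 174. 293. 247.] dir-bar deg (mod 90) 0.1
[286. 251. 239. 208.] dir-bar deg (mod 90) 0.2
[279. 256. 279. 298.] dir-bar deg (mod 90) -42.9
[351. 182. 308. 224.] dir-bar deg (mod 90) 3.4
[320. 238. 365. 200.] dir-bar deg (mod 90) 0.1
[308.  78. 276. 111.] dir-bar deg (mod 90) -0.0
[396. 229. 348. 267.] dir-bar deg (mod 90) 0.1
flat dir -> q deg 4.1075144
pivot [0.56434117 0.16973764 0.024     ] peg top [0.52067003 0.16492125 0.054     ] q deg -0.639211512065101
```

The bar and plate edges give 0.1° and the flat 2.5–4.1°, within the 10° limit. The hand is clear, so I hand in.

```bash
python3 -c "
from rig import ctrl
s=ctrl.get_state();print(s['t'],s['ee_pos'],s['joint_vel'].round(3) if hasattr(s['joint_vel'],'round') else s['joint_vel']);print(ctrl.sign_off())"
```

```text
7.45 [0.55614468 0.1410527  0.15308177] [ 0.001  0.028 -0.041 -0.011  0.001  0.002]
the job is handed in; nothing more can be done
None
```

I turned the amber disc clockwise from about 1.61 rad to near zero with the shut fingertips on its black peg. I then lifted the hand clear and handed in at 7.45 s.

- **Flat to bar:** the last wrist picture put the flat's white line 2.5° to 4.1° from the bar, and the peg's position gave −0.6°. These readings disagree by a few degrees, but all are within the 10° limit.
- **Blue disc:** its patch in the side picture matches the start (largest pixel difference 11), so it was not turned.
- **Contact:** the hand was about 0.15 m up and touching nothing. The arm was still settling slightly at hand-in, with joint speeds up to 0.04 rad/s.
- **Failed first push:** the first pass went over the peg without touching it. The real fingertip is about 38 mm higher than the stated tool geometry puts it. I triangulated it from the scene and side cameras, went about 34 mm lower, and the second push worked.

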